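# Register a rod rest on the fixture plate

### The arm

A 6-joint arm with a two-finger parallel gripper is mounted at the origin on the work surface. World frame = base frame: x ahead of the robot, y to its left, z up, the work surface at z = 0. Lengths are in m, angles in rad, forces in N, time in s.
With the tool pointing down it reaches from about 0.225 to 0.725 m from the base axis. Payload 3.1 kg.
Tool frame: the origin (TCP) lies on the centre line of the jaws, within the pads' length; the fingertips stand 8 mm ahead of it and the grasp point (between the pads) lies 11 mm behind it; z points along the fingers, y is the direction in which the jaws open and shut (so a half turn about z gives the same grasp; the last joint's range is limited). The gripper opens to 85 mm and grips with 20 to 120 N. Pads are 22 mm wide; open, the fingers measure 114 mm over their backs; the gripper's body (76 mm by 85 mm) begins 54 mm behind the grasp point. The pads swing forward as they close: fully open they stand 13 mm farther back than shut.
Start: joints at [-1.424, 0.048, 0.099, 1.622, 0, 1.443], TCP at [0.142, -0.505, 0.239] pointing down, gripper open.
Joint ranges: [-2.91, 2.91], [-0.99, 1.94], [-1.21, 1.42], [-2.12, 2.29], [-1.49, 1.47], [-3.14, 3.14]. Speed limits (rad/s): [2.79, 2.79, 3.14, 3.14, 3.14, 3.14].

### API

Orientations are given as a unit quaternion [x, y, z, w].
In Python, from rig import r gives the robot as it stands.
- The arm moves only by the shell command python3 -m crank 'ROWS' [OPENING]. ROWS is a JSON object of lists of equal length, an entry for each row: "dp": the shift along the tool's x, y, z in mm, a list of three; "twist": the turn about the tool's z in rad. A call has 1 to 20 rows; each row shifts and turns the pose as measured when the row begins, along the tool's axes as they then stand; what a row does not reach is not made up. A row lasts 1/8 s, in which the tool goes at most 62.5 mm and 10.7 degrees, less where a joint would pass 70% of its speed; a pose out of reach is approached as far as the arm can. A call is refused whole if a number of a shift passes 62.5 or a number of a turn 0.188, either way. A call with a gripper value outside its range is refused whole. OPENING is the opening, from -1 (shut) to 1 (fully open), set as the call begins (- or left out, the last holds). The fingers move at their own pace and stop on an object; the grip force is fixed at half the most. Time passes only in rows, so rows that do not move let the fingers close. It gives the time, the measured TCP pose, the force and the opening at its end, in the units of the state.
- r.read_state(): the state, without advancing time (a new reading comes with each control period).
- r.read_camera(name): name is "scene" or "side" or "wrist"; returns (picture, depth): 400x640x3 uint8, red, green, blue; 400x640 float32, m along the optical axis (not along the pixel's ray), 0 where there is no reading.
- r.calibration(name): a dict with "mtx" (3x3 intrinsics, pixels), "k1" (the pictures are not rectified: a ray, as slopes to the right and down, at radius r is drawn at 1 + k1 r^2 times it, then the intrinsics apply), "R" (3x3) and "t" (3): a world point X has camera coordinates R X + t. Camera axes: x right, y down, z forward; pixel columns grow to the right and rows downward; lengths in m; the calibration is good to about 2 mm. A picture is of the moment at which its call begins: read the wrist's pose just before it. calibration takes no time and is no camera call; for the wrist camera it gives the pose at the moment of the call.
- r.close_job(): hands the job in, once; it reports no verdict.
Trained networks look in the newest picture that a camera, given by its name, has taken for a name from the list of things; names that differ only in an ending like _2 or _b are one class to them, and where a whole thing is asked for, a point or a joint stands for the part that bears it (a point fixed in the world has none). Each returns a list of dicts, best first, with "conf" (0 to 1); they miss things now and then, are a little off and sometimes report something else, mostly with a low value. They report only what shows in the picture. A call takes as long as a camera call. They do not tell look-alikes from the thing itself.
- r.boxes_of(camera, thing): "bbox" ([left, top, right, bottom] in pixels, round what is visible of it).
- r.mark_of(camera, thing): "xy" ([column, row] in pixels: a listed point, or the origin of a listed thing).
The state is a dict: "clock": time; "qpos": joint angles; "dq": joint speeds; "tau": joint torques, N m; "position": TCP position; "tcp_rot": TCP orientation; "force": force on the tool from outside, world axes, zero at the start; "torque": the same for the moment, N m; "opening": opening from 0.0 (shut) to 1.0 (fully open).
Only numpy, scipy, OpenCV 4.12 (cv2) and the standard library are available. Lean on these libraries where they do the work, as an engineer would, in place of code of your own. Each camera call takes 0.05 s, during which the arm holds its last target.

### The job

Pick up the wooden rod rest and set it down on the small aluminium plate of the fixture stand, just clear of both stops, with its rod groove running towards the back stop. Slide it snugly against the back stop's rubber pad, then slide it along to press snugly against the side stop's pad, each time a firm held push of about 10 N and never hard. Let go and leave it standing square on the plate with no edge overhanging, and do not disturb the spool, the tape roll or the pencil.

Things in the scene. Friction and masses are not known exactly. Their poses are not given: they have to be found in the camera images.
- rest: Loose wooden rod rest, 0.2 to 0.45 kg: foot 60 x 60 x 16 mm; across its middle an upright board 22 mm thick (along x), 60 wide (y), its top 90 mm above the underside, with a felt-lined notch 16 mm wide, 18 deep. The rod groove runs along x. Origin: centre of the underside, z up. Grip the board 45 to 65 mm above the underside. The same both ways round; sliding friction 0.5 to 0.8 of the load on the plate, so bear down lightly.
- stand: Fixture stand, fixed to the bench: plywood foot 150 x 150 x 12 mm, dark post, aluminium plate 80 x 80 mm, flat top 50 mm above the table, 10 mm larger than the rest's foot on every side. Origin: at table height under the plate's centre; x towards the back stop, y towards the side stop, z up. A rest touching both pads stands within 8 mm of centre.
- back_stop: Blue bracket 30 mm wide, 68 mm high on the stand's +x side; origin at table height under its middle, 66 mm from the stand's origin; own +x points away from the plate. Its black rubber pad (40 wide, 12 high, middle 9 mm above the plate) was set by hand: its face is 23 to 37 mm from the plate's centre, unmeasured: feel for it. Gives 1 mm per 8 N. Snug: 7 N or more on the pad for 0.5 s, 10 N best; over 14 N spoils it.
- side_stop: Blue bracket 30 mm wide, 68 mm high on the stand's +y side; origin at table height under its middle, 66 mm from the stand's origin; own +x points away from the plate. Its black rubber pad (40 wide, 12 high, middle 9 mm above the plate) was set by hand: its face is 23 to 37 mm from the plate's centre, unmeasured: feel for it. Gives 1 mm per 8 N. Snug: 7 N or more on the pad for 0.5 s, 10 N best; over 14 N spoils it.
- spool: White spool of red thread standing on the bench, 38 mm across, 45 mm high. Origin: centre of the underside. Leave alone.
- tape: Blue roll of tape lying flat, 90 mm across, 20 mm high. Origin: centre of the underside. Leave alone.
- pencil: Flat red carpenter's pencil lying on the bench, about 130 mm long (along its x), 12 mm wide, 8 mm high. Origin: centre of the underside of its body. Leave alone.
Not all that is in view belongs to the job. Of the things that look like the rest, the larger one is meant. Of the things shaped like the stand, the plywood one is meant.

How it is judged:
By the outcome, as a careful person would: the job done as asked, in the order asked, and still so for the second after the job is handed in, with the robot touching nothing.
It also fails if it takes over 72 s, if anything falls off the work surface, if the arm or the gripper's body presses on something with over 40 N, if the wrist force passes 120 N, or if a joint passes its speed limit or range.

## Working session

There is one attempt and no reset: what is moved stays moved. The work goes in short steps, Python scripts to look and compute and a shell command to move; the robot and the scene stay as the last step left them, time stands still between calls to the robot, and variables do not carry over. Pictures are saved under pics/ and viewed, and the job is handed in when it is done.

```bash
ls; mkdir -p pics; python3 - <<'E'
from rig import r
import cv2,numpy as np
print(r.read_state())
for c in ["scene","side","wrist"]:
    p,d=r.read_camera(c); cv2.imwrite(f"pics/{c}0.png",p[:,:,::-1]); np.save(f"pics/{c}0.npy",d)
    print(c,r.calibration(c))
    for t in ["rest","stand","back_stop","side_stop"]:
        print(t,[( [int(v) for v in b["bbox"]],round(b["conf"],2)) for b in r.boxes_of(c,t)][:4],[( [int(v) for v in b["xy"]],round(b["conf"],2)) for b in r.mark_of(c,t)][:4])
E
```

```text
pics
{'clock': 0.0, 'qpos': array([-1.42375760e+00,  4.87320036e-02,  9.75769371e-02,  1.62200160e+00,
        2.44485117e-05,  1.44301065e+00]), 'dq': array([ 0.00045322, -0.00089506, -0.00041872,  0.00095718, -0.00033998,
        0.00124212]), 'tau': array([ 7.89052065e-04, -3.38789678e+01,  3.20011497e+01,  2.05668015e-02,
       -6.36643267e-05,  1.89165121e-06]), 'position': array([ 0.14238739, -0.50470057,  0.23811642]), 'tcp_rot': array([ 9.90573102e-01,  1.36980062e-01,  8.62944442e-07, -1.18023062e-03]), 'force': array([-0.0769431 , -0.85620072,  1.61308515]), 'torque': array([ 0.01275081, -0.01825991,  0.05760567]), 'opening': 1.0003920173285976}
scene {'mtx': array([[390.99602745,   0.        , 316.55207125],
       [  0.        , 390.99602745, 200.33458089],
       [  0.        ,   0.        ,   1.        ]]), 'k1': 0.014814515950106199, 'R': array([[ 0.72401942,  0.6897657 , -0.00437717],
       [ 0.55037421, -0.58150765, -0.59911358],
       [-0.41579336,  0.43136078, -0.80065208]]), 't': array([-0.41475769, -0.21705433,  1.08622509])}
rest [([209, 237, 249, 286], 0.74)
[... 1090 characters left out ...]
, 195], 0.71)] [([269, 204], 0.82), ([277, 221], 0.65), ([323, 280], 0.61)]
side_stop [([303, 274, 335, 317], 0.85), ([243, 196, 267, 226], 0.55)] [([214, 242], 0.67), ([312, 314], 0.61), ([253, 229], 0.5)]
wrist {'mtx': array([[317.1465156 ,   0.        , 318.92889821],
       [  0.        , 317.1465156 , 199.68323553],
       [  0.        ,   0.        ,   1.        ]]), 'k1': -0.0041022879419654965, 'R': array([[ 2.71041067e-01, -9.62567785e-01,  1.14320650e-05],
       [-9.26747024e-01, -2.60951402e-01,  2.70267126e-01],
       [-2.60147445e-01, -7.32640848e-02, -9.62785376e-01]]), 't': array([-0.52499653, -0.03444267,  0.3783309 ])}
rest [] []
stand [] []
back_stop [] []
side_stop [] []
```

View pics/scene0.png

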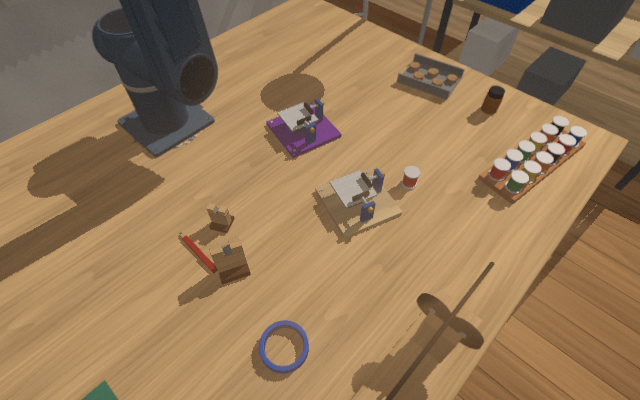

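View pics/side0.png

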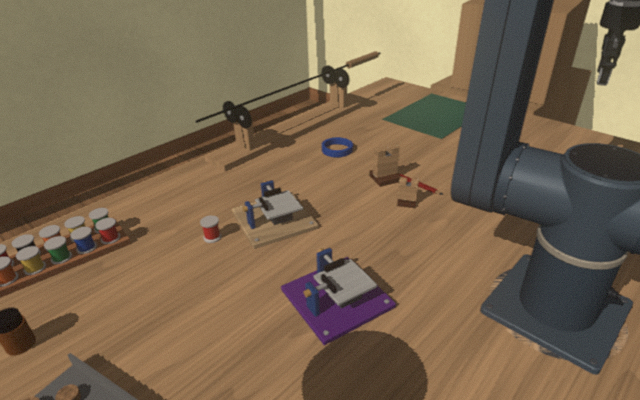

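View pics/wrist0.png

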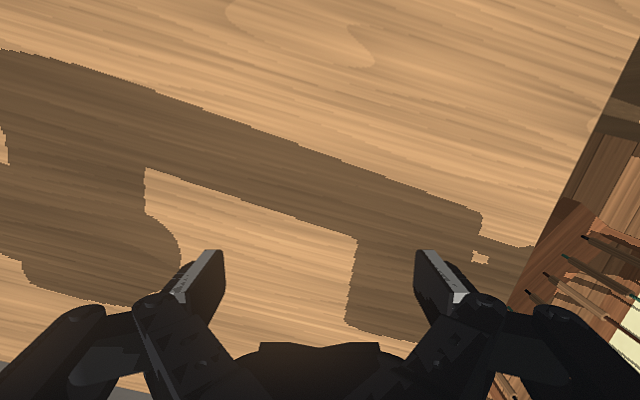

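The scene picture shows the plywood stand at (358,200), with its stops at (377,182) and (368,211). The purple look-alike is at (303,128). The large rest is at (232,262), the small one at (221,218), the pencil at (198,252), the spool at (411,177) and the tape at (284,346). In the side picture the large rest is at (385,165) and the plywood stand is at (275,218).

```bash
cat > h.py <<'E'
import numpy as np, cv2
def und(cal,px):
    x=np.array(px,float).reshape(-1,2); K=cal["mtx"]
    m=(x-[K[0,2],K[1,2]])/[K[0,0],K[1,1]]; u=m.copy()
    for _ in range(10): u=m/(1+cal["k1"]*(u**2).sum(1,keepdims=True))
    return u
def world(cal,px,z):   # depth z
    u=und(cal,px); z=np.array(z,float).reshape(-1,1)
    c=np.hstack([u*z,z]); return (c-cal["t"])@cal["R"]
def plane(cal,px,h):   # intersect with z=h
    u=und(cal,px); d=np.hstack([u,np.ones((len(u),1))])@cal["R"]; o=-cal["R"].T@cal["t"]
    s=(h-o[2])/d[:,2]; return o+d*s[:,None]
def tri(c1,p1,c2,p2):
    A=[];b=[]
    for c,p in((c1,p1),(c2,p2)):
        u=und(c,p)[0]
        for i in(0,1):
            A.append(c["R"][i]-u[i]*c["R"][2]); b.append(u[i]*c["t"][2]-c["t"][i])
    return np.linalg.lstsq(np.array(A),np.array(b),rcond=None)[0]
def proj(cal,X):
    c=np.atleast_2d(X)@cal["R"].T+cal["t"]; m=c[:,:2]/c[:,2:]; m=m*(1+cal["k1"]*(m**2).sum(1,keepdims=True))
    return m*[cal["mtx"][0,0],cal["mtx"][1,1]]+[cal["mtx"][0,2],cal["mtx"][1,2]]
def cloud(cal,d):
    v,u=np.nonzero(d>0); return world(cal,np.c_[u,v],d[v,u]),np.c_[u,v]
E
python3 - <<'E'
from rig import r
from h import *
np.set_printoptions(precision=4,suppress=True)
S=r.calibration("scene");D=r.calibration("side")
print("rest",tri(S,[235,268],D,[382,177]),"stand",tri(S,[353,197],D,[280,219]))
for n,c in(("scene",S),("side",D)):
    d=np.load(f"pics/{n}0.npy"); P,px=cloud(c,d)
    im=cv2.imread(f"pics/{n}0.png")
    b=dict(scene=[318,160,401,240],side=[233,175,317,243])[n]
    m=(px[:,0]>b[0])&(px[:,0]<b[2])&(px[:,1]>b[1])&(px[:,1]<b[3])
    for lo,hi in((.045,.054),(.06,.075),(.008,.016)):
        q=P[m&(P[:,2]>lo)&(P[:,2]<hi)]; print(n,"stand",lo,len(q),q.mean(0),q.min(0),q.max(0))
        if lo<.05: print(cv2.minAreaRect((q[:,:2]*1000).astype(np.float32)))
        else:
            k=cv2.kmeans(q[:,:2].astype(np.float32),2,None,(3,50,1e-6),5,0); print(k[2])
    b=dict(scene=[205,232,252,290],side=[362,140,403,190])[n]
    m=(px[:,0]>b[0])&(px[:,0]<b[2])&(px[:,1]>b[1])&(px[:,1]<b[3])
    q=P[m&(P[:,2]>.02)]; print("rest board",len(q),q.mean(0),q[:,2].max(),cv2.minAreaRect((q[:,:2]*1000).astype(np.float32)))
E
```

```text
rest [ 0.4888 -0.1561  0.0035] stand [0.5471 0.148  0.0093]
scene stand 0.045 910 [0.5482 0.1425 0.0484] [0.4974 0.0932 0.0452] [0.622  0.2062 0.054 ]
((551.4638671875, 145.75465393066406), (118.52925109863281, 111.52850341796875), 18.812774658203125)
scene stand 0.06 292 [0.5832 0.157  0.0636] [0.541  0.1061 0.06  ] [0.6227 0.219  0.0686]
[[0.567  0.1922]
 [0.5981 0.1247]]
scene stand 0.008 1895 [0.5771 0.132  0.0105] [0.4696 0.0545 0.008 ] [0.654  0.2455 0.0158]
((560.9882202148438, 149.84127807617188), (150.33033752441406, 152.08921813964844), 69.37908172607422)
rest board 839 [ 0.4872 -0.1604  0.0649] 0.09128526953508577 ((481.67852783203125, -157.53555297851562), (59.69435501098633, 24.362150192260742), 65.19644927978516)
side stand 0.045 773 [0.5458 0.1484 0.0499] [0.4988 0.0966 0.045 ] [0.6175 0.2169 0.054 ]
((567.0598754882812, 156.59129333496094), (112.7313461303711, 109.03553771972656), 68.85884857177734)
side stand 0.06 287 [0.581  0.1635 0.0645] [0.5415 0.1074 0.06  ] [0.6234 0.2214 0.0706]
[[0.5957 0.1292]
 [0.5665 0.1975]]
side stand 0.008 1624 [0.5399 0.1718 0.012 ] [0.4679 0.0585 0.0081] [0.6552 0.2438 0.016 ]
((563.39111328125, 152.17774963378906), (150.18504333496094, 155.70704650878906), 68.66474151611328)
rest board 753 [ 0.4731 -0.1453  0.0588] 0.09265405916198381 ((437.5517883300781, -131.85760498046875), (63.550636291503906, 129.59999084472656), 61.88584518432617)
```

```bash
python3 - <<'E'
import cv2,numpy as np
a=cv2.imread("pics/scene0.png")[155:295,170:430];b=cv2.imread("pics/side0.png")[130:250,200:450]
cv2.imwrite("pics/a.png",np.vstack([cv2.resize(a,(520,280),interpolation=2),cv2.resize(b,(520,250),interpolation=2)]))
E
```

```text
(no output)
```

View pics/a.png

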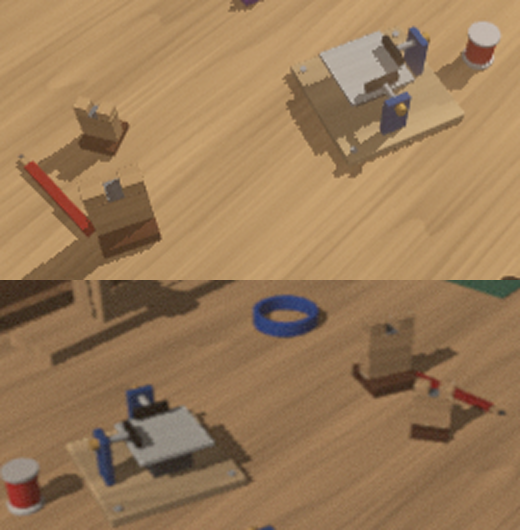

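```bash
python3 -m crank '{"dp":[[53,-30,0],[53,-30,0],[53,-30,0],[53,-30,0],[53,-30,0],[53,-30,0],[53,-30,0],[53,-30,0],[0,0,0],[0,0,0],[0,0,0],[0,0,0],[0,0,0]],"twist":[0,0,0,0,0,0,0,0,-0.17,-0.17,-0.17,-0.17,-0.17]}' 0.2; python3 - <<'E'
from rig import r
from h import *
s=r.read_state(); print(s["position"],s["qpos"],s["opening"],s["force"])
R=r.calibration("wrist"); p,d=r.read_camera("wrist"); cv2.imwrite("pics/w1.png",p[:,:,::-1]); np.savez("pics/w1.npz",d=d,**R)
print(r.boxes_of("wrist","rest"),r.mark_of("wrist","rest"))
E
```

```text
clock: 2.98
position: [0.4972, -0.1498, 0.2385]
tcp_rot: [0.839, 0.545, 0.001, 0.003]
force: [0.3, -0.9, 0.5]
opening: 0.6
[ 0.49724421 -0.14980831  0.2385228 ] [-4.20984173e-01  2.72371421e-02  7.62495498e-02  1.61438557e+00
 -1.38254520e-03  1.56815004e+00] 0.6002450679076833 [ 0.30554154 -0.88286938  0.54787306]
[{'bbox': [281.6, 154.2, 337.8, 232.7], 'conf': 0.7}] [{'xy': [308.5, 180.5], 'conf': 0.96}, {'xy': [213.1, 179.1], 'conf': 0.74}]
```

View pics/w1.png

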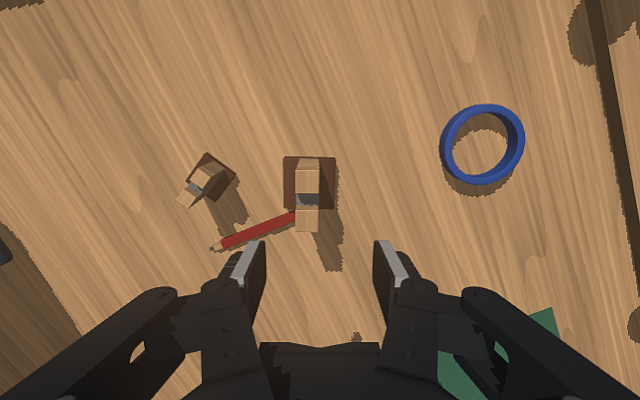

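The wrist picture shows the large rest at (309,185) with its board running up the image. The pencil tip lies against or under its lower left near (295,218), the small rest is at (210,180) and the tape at (482,145).

```bash
cat > meas.py <<'E'
from h import *
import sys
np.set_printoptions(precision=4,suppress=True)
def fit(P,px,b,lo,hi,name):
    m=(px[:,0]>b[0])&(px[:,0]<b[2])&(px[:,1]>b[1])&(px[:,1]<b[3])&(P[:,2]>lo)&(P[:,2]<hi)
    q=P[m]; print(name,len(q),"z",np.median(q[:,2]),cv2.minAreaRect((q[:,:2]*1000).astype(np.float32))); return q
E
python3 - <<'E'
from meas import *
z=np.load("pics/w1.npz"); P,px=cloud(z,z["d"])
fit(P,px,[270,140,345,240],.082,.1,"rest top")
fit(P,px,[270,140,345,240],.03,.1,"rest board")
fit(P,px,[270,140,345,240],.012,.02,"rest foot")
fit(P,px,[180,150,240,220],.03,.1,"small")
fit(P,px,[205,205,300,255],.004,.012,"pencil")
W={k:z[k] for k in("mtx","k1","R","t")}
print(proj(W,[[.485,-.158,0],[.4972,-.1498,.1]]))
# same in scene/side
from rig import r
for n,b in(("scene",[205,232,252,290]),("side",[370,140,400,175])):
    c=r.calibration(n); P,px=cloud(c,np.load(f"pics/{n}0.npy")); fit(P,px,b,.08,.1,n+" top");fit(P,px,b,.03,.1,n+" board")
E
```

```text
rest top 1138 z 0.08946115327839442 ((482.29833984375, -157.04017639160156), (60.34800338745117, 21.565711975097656), 64.57686614990234)
rest board 1658 z 0.08902839244926254 ((482.40570068359375, -156.8875732421875), (60.36640167236328, 22.018695831298828), 65.8542709350586)
rest foot 1459 z 0.015574606514349503 ((482.41180419921875, -157.16970825195312), (60.417049407958984, 59.3429069519043), 64.7306900024414)
small 858 z 0.06087693981496736 ((380.04608154296875, -104.60997009277344), (42.34088897705078, 15.676615715026855), 29.230913162231445)
pencil 856 z 0.007479160060956852 ((391.8254089355469, -186.05438232421875), (12.592916488647461, 119.51823425292969), 88.40715026855469)
[[311.0726 180.6797]
 [317.6435 191.0223]]
scene top 283 z 0.08822293105826963 ((481.2904052734375, -157.4378662109375), (59.435733795166016, 23.643095016479492), 65.04505920410156)
scene board 763 z 0.0725050964863418 ((481.67852783203125, -157.53555297851562), (59.69435501098633, 24.362150192260742), 65.19644927978516)
side top 158 z 0.08844776298485764 ((482.4803771972656, -154.5640869140625), (61.47477722167969, 25.66480827331543), 62.503753662109375)
side board 615 z 0.06528413389873854 ((482.4615173339844, -155.65789794921875), (63.672508239746094, 27.599102020263672), 63.190879821777344)
```

```bash
python3 -m crank '{"dp":[[-12.6,-10.6,20],[0,0,45],[0,0,45],[0,0,45],[0,0,20],[0,0,0]],"twist":[0.021,0,0,0,0,0]}' 0.2
```

```text
clock: 3.88
position: [0.4841, -0.1588, 0.0602]
tcp_rot: [0.852, 0.524, 0.002, 0.005]
force: [-0.0, 0.2, 0.4]
opening: 0.594
```

```bash
python3 -m crank '{"dp":[[0.8,-2.3,6],[0,0,10],[0,0,0]],"twist":[-0.028,0,0]}'; python3 - <<'E'
from rig import r
from h import *
print(r.read_state()["tcp_rot"],r.read_state()["position"])
p,d=r.read_camera("wrist"); cv2.imwrite("pics/w2.png",p[:,:,::-1])
E
```

```text
clock: 4.25
position: [0.4845, -0.158, 0.0464]
tcp_rot: [0.844, 0.536, 0.004, 0.007]
force: [-0.1, -0.3, -1.1]
opening: 0.599
[0.84442433 0.53561902 0.00352777 0.00688227] [ 0.4845193  -0.15804465  0.04638697]
```

View pics/w2.png

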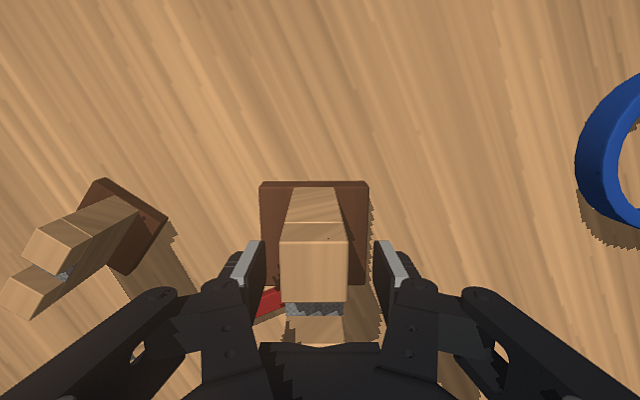

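```bash
python3 -m crank '{"dp":[[0.4,-3,2],[0,0,0]],"twist":[0,0]}'; python3 -m crank '{"dp":[[0,0,0],[0,0,0],[0,0,0],[0,0,0],[0,0,0],[0,0,0],[0,0,0],[0,0,0]],"twist":[0,0,0,0,0,0,0,0]}' -1;  python3 - <<'E'
from rig import r
from h import *
from scipy.spatial.transform import Rotation as Ro
s=r.read_state();print(s["position"],Ro.from_quat(s["tcp_rot"]).as_matrix().round(4),s["opening"],s["force"],s["torque"])
E
```

```text
clock: 4.55
position: [0.4831, -0.1569, 0.046]
tcp_rot: [0.844, 0.536, 0.004, 0.008]
force: [-1.0, 0.8, -0.3]
opening: 0.598
clock: 5.55
position: [0.4834, -0.157, 0.0468]
tcp_rot: [0.844, 0.536, 0.005, 0.009]
force: [-0.3, 0.1, -0.2]
opening: 0.247
[ 0.48341935 -0.15701949  0.04681763] [[ 0.4264  0.9044  0.0169]
 [ 0.9045 -0.4263 -0.0095]
 [-0.0013  0.0194 -0.9998]] 0.24709345899483776 [-0.27645926  0.09980496 -0.24499724] [0.04452538 0.09245533 0.02293935]
```

```bash
python3 -m crank '{"dp":[[0,0,-15],[0,0,-50],[0,0,-50],[0,0,0]],"twist":[0,0,0,0]}';  python3 - <<'E'
from rig import r
from h import *
from scipy.spatial.transform import Rotation as Ro
s=r.read_state();print(s["position"],Ro.from_quat(s["tcp_rot"]).as_matrix().round(4),s["opening"],s["force"],s["torque"],s["qpos"])
R=r.calibration("wrist");p,d=r.read_camera("wrist"); cv2.imwrite("pics/w3.png",p[:,:,::-1]);np.savez("pics/w3.npz",d=d,**R)
s=r.read_state();print(s["position"],s["force"])
E
```

```text
clock: 6.05
position: [0.479, -0.1548, 0.1633]
tcp_rot: [0.845, 0.536, 0.003, 0.006]
force: [1.6, -0.2, -3.2]
opening: 0.249
[ 0.47903456 -0.15481717  0.16327161] [[ 0.4265  0.9044  0.0106]
 [ 0.9045 -0.4264 -0.0065]
 [-0.0014  0.0123 -0.9999]] 0.24948812488774022 [ 1.59282949 -0.19779202 -3.21495384] [-0.00696804 -0.01402163 -0.03417953] [-4.45050226e-01 -2.52762870e-02 -1.25708812e-01  1.45801144e+00
 -1.33538172e-03  1.56630965e+00]
[ 0.47759003 -0.15413764  0.16048639] [-0.01493827 -0.17048515 -4.63169681]
```

View pics/w3.png

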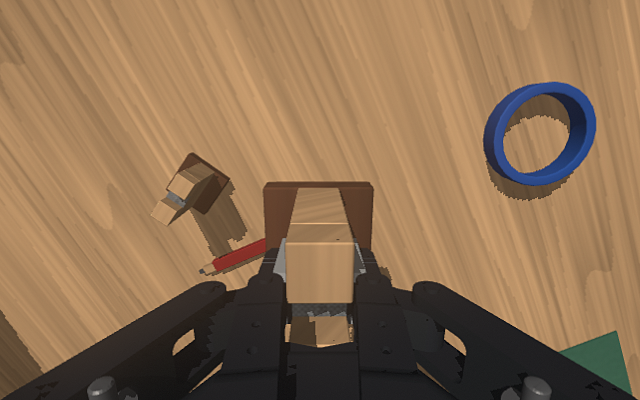

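```bash
python3 -m crank '{"dp":[[50,-14.5,-15],[50,-14.5,-15],[50,-14.5,-10],[50,-14.5,-10],[0,0,0]],"twist":[0,0,0,0,0]}';  python3 - <<'E'
from rig import r
from h import *
s=r.read_state();print(s["position"],s["force"])
R=r.calibration("wrist");p,d=r.read_camera("wrist"); cv2.imwrite("pics/w4.png",p[:,:,::-1]);np.savez("pics/w4.npz",d=d,**R)
for t in ["stand","back_stop","side_stop"]: print(t,r.mark_of("wrist",t))
E
```

```text
clock: 6.72
position: [0.5063, 0.0573, 0.1996]
tcp_rot: [0.846, 0.534, -0.005, -0.003]
force: [0.9, -1.0, -3.4]
opening: 0.244
[0.50625335 0.05730643 0.19958458] [ 0.8661217  -0.97414193 -3.37979346]
stand [{'xy': [56.1, 120.8], 'conf': 0.63}, {'xy': [320.1, 81.0], 'conf': 0.6}]
back_stop [{'xy': [388.5, 74.4], 'conf': 0.88}, {'xy': [114.2, 106.8], 'conf': 0.56}]
side_stop [{'xy': [26.7, 48.9], 'conf': 0.83}, {'xy': [316.0, 4.5], 'conf': 0.79}]
```

View pics/w4.png

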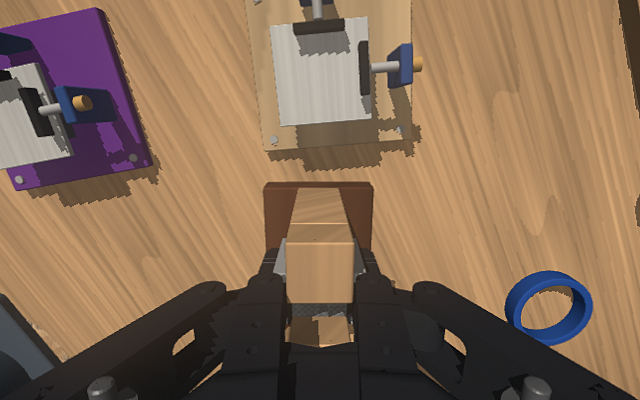

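The wrist picture shows the plywood stand's plate with corners near (270,27), (281,126) and (372,118). The side stop's pad is at (319,26) and the back stop's pad at (363,68). The purple look-alike is at the left.

```bash
python3 - <<'E'
from meas import *
z=np.load("pics/w4.npz"); P,px=cloud(z,z["d"]); im=cv2.imread("pics/w4.png")
W={k:z[k] for k in("mtx","k1","R","t")}
hsv=cv2.cvtColor(im,cv2.COLOR_BGR2HSV)[px[:,1],px[:,0]]
b=(px[:,0]>225)&(px[:,0]<425)&(px[:,1]<165)
g=b&(hsv[:,1]<60)&(hsv[:,2]>110)&(abs(P[:,2]-.05)<.008)
q=P[g]; print(len(q),np.median(q[:,2])); R=cv2.minAreaRect((q[:,:2]*1000).astype(np.float32)); print("plate",R); 
f=b&(P[:,2]<.018)&(P[:,2]>.007); print("foot",cv2.minAreaRect((P[f][:,:2]*1000).astype(np.float32)))
a=np.deg2rad(-21)
# robust: rotate plate points for candidate angle, edges from percentiles
best=None
for deg in np.arange(-26,-16,.25):
    a=np.deg2rad(deg); ex=np.array([np.cos(a),np.sin(a)]); ey=np.array([-ex[1],ex[0]])
    u=q[:,:2]@ex; v=q[:,:2]@ey
    h1=np.histogram(u,np.arange(u.min(),u.max(),.001))[0]; h2=np.histogram(v,np.arange(v.min(),v.max(),.001))[0]
    sc=abs(np.diff(h1)).max()+abs(np.diff(h2)).max()
    if best is None or sc>best[0]: best=(sc,deg)
print(best)
dk=b&(hsv[:,2]<60)&(P[:,2]>.052)&(P[:,2]<.07)
a=np.deg2rad(best[1]); ex=np.array([np.cos(a),np.sin(a)]); ey=np.array([-ex[1],ex[0]])
u=q[:,:2]@ex; v=q[:,:2]@ey; print("u range",np.percentile(u,[.3,1,99,99.7]),"v",np.percentile(v,[.3,1,99,99.7]))
D=P[dk]; k=cv2.kmeans(D[:,:2].astype(np.float32),2,None,(3,50,1e-6),5,0)
for i in(0,1):
    d=D[k[1][:,0]==i]; print("pad",len(d),d.mean(0),"u",np.percentile(d[:,:2]@ex,[2,50,98]),"v",np.percentile(d[:,:2]@ey,[2,50,98]),cv2.minAreaRect((d[:,:2]*1000).astype(np.float32)))
# held rest
fit(P,px,[255,180,380,330],.1,.32,"held")
E
```

```text
8277 0.04955969060066357
plate ((559.3280029296875, 141.41329956054688), (79.95496368408203, 101.26244354248047), 69.33963775634766)
foot ((559.635498046875, 144.57577514648438), (136.0864715576172, 150.3392791748047), 69.26377868652344)
(np.int64(157), np.float64(-25.5))
u range [0.392  0.3933 0.4716 0.474 ] v [0.3263 0.328  0.4071 0.4089]
pad 278 [0.5622 0.1741 0.0616] u [0.4122 0.4336 0.4496] v [0.3961 0.3984 0.4043] ((561.3392944335938, 175.85873413085938), (6.28881311416626, 38.7227783203125), 69.23445129394531)
pad 192 [0.5833 0.1305 0.0635] u [0.4623 0.4674 0.4998] v [0.3506 0.3672 0.3889] ((593.59130859375, 129.99288940429688), (38.73846435546875, 38.64155578613281), 78.06009674072266)
held 16955 z 0.23107492508365185 ((509.7967529296875, 66.33910369873047), (41.08912658691406, 60.05577087402344), 64.56443786621094)
```

```bash
python3 - <<'E'
from meas import *
z=np.load("pics/w4.npz"); P,px=cloud(z,z["d"]); im=cv2.imread("pics/w4.png")
W={k:z[k] for k in("mtx","k1","R","t")}
hsv=cv2.cvtColor(im,cv2.COLOR_BGR2HSV)[px[:,1],px[:,0]]
b=(px[:,0]>225)&(px[:,0]<425)&(px[:,1]<165)
a=np.deg2rad(-20.7); ex=np.array([np.cos(a),np.sin(a)]); ey=np.array([-ex[1],ex[0]])
g=b&(hsv[:,1]<60)&(hsv[:,2]>110)&(abs(P[:,2]-.05)<.003); q=P[g]
h=lambda w:print([(round(float(x)*1000),int(n)) for n,x in zip(*np.histogram(w,np.arange(w.min(),w.max(),.002)))])
h(q[:,:2]@ex);h(q[:,:2]@ey)
f=b&(P[:,2]<.016)&(P[:,2]>.009)
h(P[f][:,:2]@ex);h(P[f][:,:2]@ey)
dk=b&(hsv[:,2]<60)&(P[:,2]>.055)&(P[:,2]<.068);D=P[dk]
u=D[:,:2]@ex;v=D[:,:2]@ey
print("pads"); 
m=v>.392
h(u[m]);h(v[m]);h(u[~m]);h(v[~m])
for n in("scene","side"):
    from rig import r
    c=r.calibration(n); d=np.load(f"pics/{n}0.npy");Q,x=cloud(c,d); I=cv2.cvtColor(cv2.imread(f"pics/{n}0.png"),cv2.COLOR_BGR2HSV)[x[:,1],x[:,0]]
    m=(np.linalg.norm(Q[:,:2]-[.56,.15],axis=1)<.09)&(abs(Q[:,2]-.05)<.003)&(I[:,1]<60)&(I[:,2]>110); print(n); h(Q[m][:,:2]@ex);h(Q[m][:,:2]@ey)
E
```

```text
[(423, 214), (425, 236), (427, 243), (429, 242), (431, 240), (433, 241), (435, 244), (437, 237), (439, 242), (441, 227), (443, 207), (445, 201), (447, 195), (449, 212), (451, 203), (453, 211), (455, 208), (457, 205), (459, 206), (461, 207), (463, 210), (465, 205), (467, 213), (469, 204), (471, 210), (473, 208), (475, 212), (477, 208), (479, 210), (481, 215), (483, 216), (485, 226), (487, 248), (489, 239), (491, 245), (493, 156), (495, 109), (497, 100), (499, 108)]
[(290, 211), (292, 217), (294, 208), (296, 211), (298, 217), (300, 219), (302, 218), (304, 218), (306, 222), (308, 216), (310, 206), (312, 204), (314, 204), (316, 207), (318, 204), (320, 207), (322, 215), (324, 204), (326, 216), (328, 215), (330, 214), (332, 217), (334, 219), (336, 211), (338, 219), (340, 219), (342, 226), (344, 190), (346, 200), (348, 220), (350, 231), (352, 250), (354, 255), (356, 262), (358, 254), (360, 136), (362, 125), (364, 132), (366, 126)]
[(397, 193), (399, 317), (401, 316), (403, 306), (405, 324), (407, 314), (409, 318), (411, 318), (413, 312), (415, 319), (417, 116), (419, 100), (421, 108), (423,
[... 1069 characters left out ...]
, (327, 82), (329, 69), (331, 46), (333, 44), (335, 47), (337, 45), (339, 80), (341, 88), (343, 85), (345, 94), (347, 103), (349, 110), (351, 116), (353, 138), (355, 147), (357, 143), (359, 149), (361, 154), (363, 152), (365, 144), (367, 150), (369, 153), (371, 148), (373, 150), (375, 156), (377, 165), (379, 325), (381, 382), (383, 369), (385, 385), (387, 383), (389, 346), (391, 255), (393, 170), (395, 128), (397, 114), (399, 45)]
padsTraceback (most recent call last):
  File "<stdin>", line 16, in <module>
  File "<stdin>", line 8, in <lambda>
    return umr_minimum(a, axis, None, out, keepdims, initial, where)
ValueError: zero-size array to reduction operation minimum which has no identity
```

```bash
python3 - <<'E'
from meas import *
z=np.load("pics/w4.npz"); P,px=cloud(z,z["d"]); im=cv2.imread("pics/w4.png")
hsv=cv2.cvtColor(im,cv2.COLOR_BGR2HSV)[px[:,1],px[:,0]]
b=(px[:,0]>225)&(px[:,0]<425)&(px[:,1]<165)
a=np.deg2rad(-20.7); ex=np.array([np.cos(a),np.sin(a)]); ey=np.array([-ex[1],ex[0]])
u=P[:,:2]@ex-.4625;v=P[:,:2]@ey-.3295
k=b&(P[:,2]>.055)&(P[:,2]<.068)&(hsv[:,2]<70)
print("dark count",k.sum())
m=k&(abs(u)<22)&(v>.02)&(v<.042)&(abs(u)<.022); print("side pad v",np.percentile(v[m],[1,5,25,50,75,95]),"u",np.percentile(u[m],[2,98]),m.sum())
m=k&(u>.02)&(u<.042)&(abs(v)<.022); print("back pad u",np.percentile(u[m],[1,5,25,50,75,95]),"v",np.percentile(v[m],[2,98]),m.sum())
m=b&(P[:,2]>.064)&(P[:,2]<.067)
for nm,mm,w in(("side",m&(abs(u)<.018)&(v>.015)&(v<.045),v),("back",m&(abs(v)<.018)&(u>.015)&(u<.045),u)): print(nm,mm.sum(),np.percentile(w[mm],[1,5,25,50,95]))
print("origin",.4625*ex+.3295*ey, "target -6,-6",(.4565)*ex+.3235*ey)
# held rest geometry
W={k:z[k] for k in("mtx","k1","R","t")}
s=np.array([.50625,.05731]);
m=(px[:,0]>255)&(px[:,0]<380)&(px[:,1]>180)&(px[:,1]<335)
for lo,hi in((.16,.18),(.235,.26),(.14,.26)):
    q=P[m&(P[:,2]>lo)&(P[:,2]<hi)]; print(lo,len(q),np.median(q[:,2]),cv2.minAreaRect((q[:,:2]*1000).astype(np.float32)))
E
```

```text
dark count 1186
side pad v [0.0304 0.0305 0.0309 0.0327 0.0348 0.0364] u [-0.0182  0.0187] 593
back pad u [0.0301 0.0303 0.0316 0.0334 0.0352 0.0366] v [-0.0186  0.0187] 485
side 327 [0.0306 0.0308 0.0323 0.0339 0.0369]
back 330 [0.0302 0.0306 0.0319 0.0336 0.0365]
origin [0.5491 0.1447] target -6,-6 [0.5414 0.1413]
0.16 3687 0.16851029738681092 ((510.33758544921875, 67.41862487792969), (37.76744842529297, 60.04773712158203), 64.24266052246094)
0.235 6922 0.24241642285283277 ((510.83135986328125, 66.6113052368164), (39.78018569946289, 42.53860855102539), 64.35974884033203)
0.14 16339 0.22965989718236454 ((509.7967529296875, 66.33910369873047), (41.08912658691406, 60.05577087402344), 64.56443786621094)
```

```bash
cat > st.py <<'E'
from rig import r
from h import *
from scipy.spatial.transform import Rotation as Ro
np.set_printoptions(precision=4,suppress=True)
s=r.read_state();M=Ro.from_quat(s["tcp_rot"]).as_matrix();p=s["position"]
a=np.deg2rad(-20.7); ex=np.array([np.cos(a),np.sin(a)]); ey=np.array([-ex[1],ex[0]])
u=(p[:2]@ex-.4625)*1000;v=(p[:2]@ey-.3295)*1000
yaw=np.degrees(np.arctan2(M[1,0],M[0,0]))
F=s["force"]
print("t %.2f stand u %.2f v %.2f z %.2f yaw %.2f tilt(x,y up) %.2f %.2f deg  Fu %.1f Fv %.1f Fz %.1f tz %.2f op %.3f"%(s["clock"],u,v,p[2]*1000,yaw,*np.degrees(M[2,:2]),F[:2]@ex,F[:2]@ey,F[2],s["torque"][2],s["opening"]))
E
python3 -m crank '{"dp":[[46,-1.8,20],[46,-1.8,20],[0,0,0],[0,0,0]],"twist":[0,0,-0.084,0]}'; python3 st.py
```

```text
clock: 7.42
position: [0.5433, 0.1322, 0.1545]
tcp_rot: [0.827, 0.562, -0.008, -0.002]
force: [0.6, -0.1, -2.2]
opening: 0.252
t 7.42 stand u -0.99 v -13.77 z 154.47 yaw 68.35 tilt(x,y up) -0.63 -0.74 deg  Fu 0.6 Fv 0.1 Fz -2.2 tz 0.00 op 0.252
```

```bash
python3 -m crank '{"dp":[[8.8,-4,10],[0,0,20],[0,0,14],[0,0,0]],"twist":[-0.017,0,0,0]}'; python3 st.py
```

```text
clock: 7.92
position: [0.5417, 0.1397, 0.1078]
tcp_rot: [0.824, 0.566, -0.008, -0.003]
force: [-0.9, -0.0, -2.9]
opening: 0.247
t 7.92 stand u -5.20 v -7.32 z 107.82 yaw 68.95 tilt(x,y up) -0.59 -0.81 deg  Fu -0.8 Fv -0.4 Fz -2.9 tz -0.01 op 0.247
```

```bash
cat > look.py <<'E'
import sys
from rig import r
from h import *
n=sys.argv[1]
R=r.calibration("wrist");p,d=r.read_camera("wrist");np.savez(f"pics/{n}.npz",d=d,**R)
I=[p[60:380,160:480]]
for c,X in(("scene",[.549,.145,.06]),("side",[.549,.145,.06])):
    q,_=r.read_camera(c); x,y=proj(r.calibration(c),X)[0].astype(int); I.append(cv2.resize(q[y-50:y+50,x-50:x+50],(320,320),interpolation=2))
cv2.imwrite(f"pics/{n}.png",cv2.resize(np.hstack(I)[:,:,::-1],(800,267)));cv2.imwrite(f"pics/{n}w.png",p[:,:,::-1])
E
python3 look.py w5
```

```text
(no output)
```

View pics/w5.png

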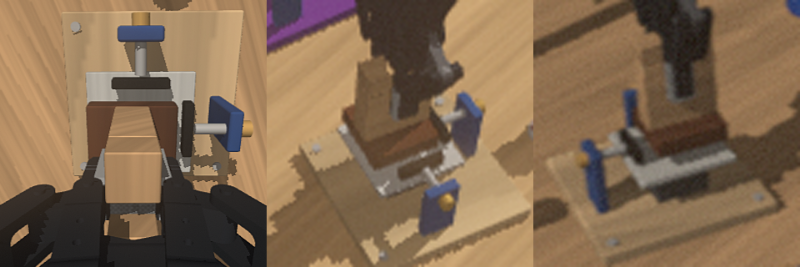

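View pics/w5w.png

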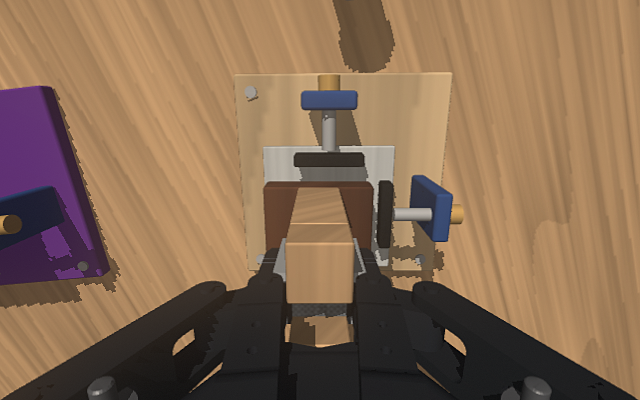

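The pictures show the rest hovering over the plate. Its foot spans (264..373, 181..), the side pad lies above it at (329,159) and the back pad right of it at (385,215), with a gap to both.

```bash
cat > edges.py <<'E'
import sys
from meas import *
n=sys.argv[1]
z=np.load(f"pics/{n}.npz"); P,px=cloud(z,z["d"]); im=cv2.imread(f"pics/{n}w.png")
hsv=cv2.cvtColor(im,cv2.COLOR_BGR2HSV)[px[:,1],px[:,0]]
a=np.deg2rad(-20.7); ex=np.array([np.cos(a),np.sin(a)]); ey=np.array([-ex[1],ex[0]])
u=(P[:,:2]@ex-.4625)*1000;v=(P[:,:2]@ey-.3295)*1000;h=P[:,2]*1000
near=(abs(u)<60)&(abs(v)<60)
br=near&(hsv[:,0]<20)&(hsv[:,1]>90)&(h>58)&(h<85)&(u<28)&(v<29)
print("foot top z",np.percentile(h[br],[5,50,95]),br.sum())
f=br&(abs(h-np.median(h[br]))<3)
A=np.c_[u[f],v[f],np.ones(f.sum())]; c=np.linalg.lstsq(A,h[f],rcond=None)[0]; print("slope deg u,v",np.degrees(c[:2]))
print("rect in u,v",cv2.minAreaRect(np.c_[u[f],v[f]].astype(np.float32)))
print("foot u",np.percentile(u[f],[.5,99.5]),"v max",np.percentile(v[f],99.5))
dk=near&(hsv[:,2]<70)&(h>55)&(h<68)
m=dk&(abs(u)<18)&(v>20)&(v<45); print("side pad v",np.percentile(v[m],[1,5,50]),m.sum())
m=dk&(abs(v)<18)&(u>24)&(u<45); print("back pad u",np.percentile(u[m],[1,5,50]),m.sum())
g=near&(hsv[:,1]<50)&(abs(h-50)<3); print("plate u",np.percentile(u[g],[.2,99.8]),"v",np.percentile(v[g],[.2,99.8]))
E
python3 edges.py w5; python3 st.py
```

```text
foot top z [68.8084 76.615  78.3314] 3793
slope deg u,v [-1.2988 -0.9975]
rect in u,v ((-5.8227386474609375, 3.7124404907226562), (37.350868225097656, 59.98604965209961), 89.37989044189453)
foot u [-35.5039  23.8132] v max 22.276515078080553
side pad v [30.7352 31.0113 34.6891] 901
back pad u [30.0739 30.2025 33.0568] 807
plate u [-39.3081  39.8363] v [-38.498   40.5019]
t 8.07 stand u -3.78 v -6.40 z 110.18 yaw 68.98 tilt(x,y up) -0.48 -0.60 deg  Fu 0.8 Fv 1.5 Fz -3.2 tz -0.02 op 0.247
```

```bash
python3 -m crank '{"dp":[[1.5,-2,5],[0,0,3],[0,0,0]],"twist":[-0.006,0,0]}'; python3 st.py; python3 -m crank '{"dp":[[0,0,2],[0,0,0]],"twist":[0,0]}'; python3 st.py
```

```text
clock: 8.45
position: [0.5431, 0.1426, 0.1037]
tcp_rot: [0.822, 0.569, -0.005, -0.001]
force: [0.8, -0.6, -3.9]
opening: 0.25
t 8.45 stand u -4.85 v -4.09 z 103.69 yaw 69.34 tilt(x,y up) -0.37 -0.42 deg  Fu 1.0 Fv -0.3 Fz -3.9 tz -0.00 op 0.250
clock: 8.7
position: [0.5432, 0.1427, 0.1017]
tcp_rot: [0.822, 0.569, -0.005, -0.001]
force: [0.6, -0.1, -3.6]
opening: 0.247
t 8.70 stand u -4.77 v -4.03 z 101.74 yaw 69.35 tilt(x,y up) -0.36 -0.40 deg  Fu 0.6 Fv 0.1 Fz -3.6 tz -0.02 op 0.247
```

```bash
for i in 1; do python3 -m crank '{"dp":[[0,0,2],[0,0,0]],"twist":[0,0]}' >/dev/null; python3 st.py; python3 -m crank '{"dp":[[0,0,1.5],[0,0,0]],"twist":[0,0]}'>/dev/null; python3 st.py; done
```

```text
t 8.95 stand u -4.76 v -4.04 z 99.62 yaw 69.34 tilt(x,y up) -0.36 -0.40 deg  Fu -0.4 Fv 0.3 Fz -2.8 tz 0.02 op 0.251
t 9.20 stand u -4.74 v -4.07 z 98.03 yaw 69.34 tilt(x,y up) -0.36 -0.40 deg  Fu -0.2 Fv 0.1 Fz -3.1 tz -0.00 op 0.248
```

```bash
python3 -m crank '{"dp":[[0,0,1],[0,0,0]],"twist":[0,0]}' >/dev/null; python3 st.py; python3 -m crank '{"dp":[[0,0,0.7],[0,0,0]],"twist":[0,0]}'>/dev/null; python3 st.py
```

```text
t 9.45 stand u -4.59 v -3.99 z 97.13 yaw 69.34 tilt(x,y up) -0.35 -0.38 deg  Fu 0.5 Fv -0.3 Fz -3.3 tz 0.01 op 0.246
t 9.70 stand u -4.52 v -3.96 z 97.01 yaw 69.34 tilt(x,y up) -0.34 -0.35 deg  Fu 0.3 Fv -0.7 Fz -4.0 tz -0.03 op 0.245
```

```bash
for k in 1; do python3 -m crank '{"dp":[[0,0,0.7]],"twist":[0]}' >/dev/null; python3 st.py; python3 -m crank '{"dp":[[0,0,0.7]],"twist":[0]}'>/dev/null; python3 st.py;  python3 -m crank '{"dp":[[0,0,1]],"twist":[0]}'>/dev/null; python3 st.py; done
```

```text
t 9.82 stand u -4.45 v -3.92 z 96.95 yaw 69.34 tilt(x,y up) -0.33 -0.33 deg  Fu -2.6 Fv -1.4 Fz 1.7 tz -0.01 op 0.248
t 9.95 stand u -4.47 v -3.93 z 96.92 yaw 69.34 tilt(x,y up) -0.32 -0.31 deg  Fu -2.7 Fv -1.7 Fz 2.1 tz -0.03 op 0.249
t 10.07 stand u -4.49 v -3.92 z 96.91 yaw 69.34 tilt(x,y up) -0.31 -0.29 deg  Fu -3.1 Fv -2.6 Fz 4.9 tz -0.04 op 0.252
```

```bash
python3 -m crank '{"dp":[[0,1.2,0.5],[0,1.2,0.5]],"twist":[0,0]}' >/dev/null; python3 st.py; python3 -m crank '{"dp":[[0,1.2,0.5]],"twist":[0]}'>/dev/null; python3 st.py;  python3 -m crank '{"dp":[[0,1,0.5]],"twist":[0]}'>/dev/null; python3 st.py
```

```text
t 10.32 stand u -3.01 v -3.57 z 96.94 yaw 69.37 tilt(x,y up) -0.25 -0.38 deg  Fu -4.5 Fv -0.7 Fz 5.3 tz -0.02 op 0.249
t 10.45 stand u -2.44 v -3.44 z 96.98 yaw 69.39 tilt(x,y up) -0.23 -0.45 deg  Fu -6.0 Fv -1.6 Fz 5.7 tz -0.03 op 0.254
t 10.57 stand u -2.13 v -3.34 z 97.01 yaw 69.40 tilt(x,y up) -0.22 -0.52 deg  Fu -4.6 Fv -0.8 Fz 6.1 tz -0.01 op 0.248
```

```bash
python3 -m crank '{"dp":[[0,0.8,0]],"twist":[0]}' >/dev/null; python3 st.py; python3 -m crank '{"dp":[[0,0.8,0.1]],"twist":[0]}'>/dev/null; python3 st.py;  python3 -m crank '{"dp":[[0,0.8,0.1]],"twist":[0]}'>/dev/null; python3 st.py
```

```text
t 10.70 stand u -1.58 v -3.24 z 97.06 yaw 69.41 tilt(x,y up) -0.21 -0.56 deg  Fu -2.6 Fv -1.5 Fz 2.7 tz -0.02 op 0.250
t 10.82 stand u -1.15 v -3.16 z 97.05 yaw 69.42 tilt(x,y up) -0.20 -0.60 deg  Fu -4.7 Fv -0.9 Fz 4.8 tz -0.09 op 0.246
t 10.95 stand u -0.54 v -3.07 z 97.06 yaw 69.43 tilt(x,y up) -0.19 -0.63 deg  Fu -4.7 Fv -1.7 Fz 4.0 tz -0.03 op 0.246
```

```bash
python3 -m crank '{"dp":[[0,0.8,-0.2]],"twist":[0]}' >/dev/null; python3 st.py; python3 -m crank '{"dp":[[0,0.8,-0.1]],"twist":[0]}'>/dev/null; python3 st.py;  python3 -m crank '{"dp":[[0,0.8,-0.1]],"twist":[0]}'>/dev/null; python3 st.py
```

```text
t 11.07 stand u 0.40 v -2.93 z 97.07 yaw 69.43 tilt(x,y up) -0.18 -0.62 deg  Fu -3.3 Fv 0.0 Fz 1.8 tz 0.01 op 0.251
t 11.20 stand u 1.04 v -2.85 z 97.08 yaw 69.44 tilt(x,y up) -0.17 -0.65 deg  Fu -5.3 Fv -0.1 Fz 5.1 tz -0.09 op 0.251
t 11.32 stand u 1.17 v -2.87 z 97.14 yaw 69.44 tilt(x,y up) -0.16 -0.75 deg  Fu -6.9 Fv -0.4 Fz 5.7 tz -0.04 op 0.250
```

```bash
python3 -m crank '{"dp":[[0,0.9,-0.5]],"twist":[0]}' >/dev/null; python3 st.py; python3 -m crank '{"dp":[[0,1.0,-0.4]],"twist":[0]}'>/dev/null; python3 st.py;  python3 -m crank '{"dp":[[0,1.1,-0.4]],"twist":[0]}'>/dev/null; python3 st.py
```

```text
t 11.45 stand u 1.33 v -2.87 z 97.20 yaw 69.45 tilt(x,y up) -0.17 -0.85 deg  Fu -4.4 Fv -0.7 Fz 2.6 tz -0.05 op 0.245
t 11.57 stand u 1.45 v -2.85 z 97.28 yaw 69.46 tilt(x,y up) -0.17 -0.98 deg  Fu -6.1 Fv -1.1 Fz 4.6 tz -0.08 op 0.248
t 11.70 stand u 1.55 v -2.87 z 97.33 yaw 69.47 tilt(x,y up) -0.17 -1.11 deg  Fu -5.8 Fv -0.6 Fz 4.2 tz -0.04 op 0.246
```

```bash
python3 -m crank '{"dp":[[0,1.5,-0.9]],"twist":[0]}' >/dev/null; python3 st.py; python3 -m crank '{"dp":[[0,1.8,-1.0]],"twist":[0]}'>/dev/null; python3 st.py
```

```text
t 11.82 stand u 1.81 v -2.89 z 97.44 yaw 69.49 tilt(x,y up) -0.18 -1.29 deg  Fu -6.2 Fv 0.8 Fz 2.5 tz -0.08 op 0.251
t 11.95 stand u 2.00 v -2.91 z 97.51 yaw 69.51 tilt(x,y up) -0.19 -1.52 deg  Fu -6.9 Fv 0.5 Fz 2.8 tz -0.04 op 0.249
```

```bash
python3 look.py w6; python3 edges.py w6; python3 -m crank '{"dp":[[0,-0.5,1.0]],"twist":[0]}' >/dev/null; python3 st.py; python3 -m crank '{"dp":[[0,-0.5,1.5]],"twist":[0]}'>/dev/null; python3 st.py
```

```text
foot top z [62.177  66.7371 77.6245] 3501
slope deg u,v [-1.9568 -0.5213]
rect in u,v ((-0.15800094604492188, 8.41182804107666), (56.47007751464844, 37.21036911010742), 0.32738539576530457)
foot u [-28.089   27.9012] v max 26.79784239650277
side pad v [26.4907 26.6306 34.1852] 1144
back pad u [30.5721 31.0068 34.4037] 714
plate u [-39.6668  39.8665] v [-33.0393  40.5787]
t 12.22 stand u 1.90 v -2.83 z 97.42 yaw 69.51 tilt(x,y up) -0.18 -1.44 deg  Fu -4.4 Fv -2.3 Fz 9.7 tz -0.07 op 0.249
t 12.35 stand u 1.87 v -2.81 z 97.38 yaw 69.50 tilt(x,y up) -0.18 -1.35 deg  Fu -6.5 Fv -1.7 Fz 10.2 tz -0.03 op 0.247
```

View pics/w6.png

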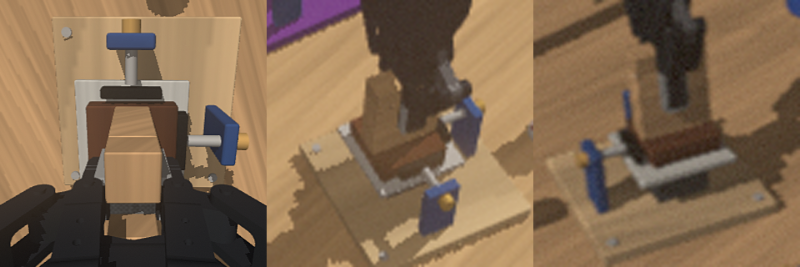

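```bash
python3 -m crank '{"dp":[[0,-2,1.2],[0,-1.5,1.2]],"twist":[0,0]}' >/dev/null; python3 st.py; python3 -m crank '{"dp":[[0,-1.3,1.5],[0,-1.2,1.5]],"twist":[0,0]}'>/dev/null; python3 st.py
```

```text
t 12.60 stand u 1.47 v -2.82 z 97.20 yaw 69.45 tilt(x,y up) -0.16 -0.91 deg  Fu -2.0 Fv -0.9 Fz 6.2 tz 0.01 op 0.251
t 12.85 stand u 1.21 v -2.86 z 96.99 yaw 69.43 tilt(x,y up) -0.14 -0.58 deg  Fu -4.0 Fv -1.5 Fz 7.8 tz 0.03 op 0.246
```

```bash
python3 -m crank '{"dp":[[0,-1.2,1.2],[0,-1.2,1.2]],"twist":[0,0]}' >/dev/null; python3 st.py; python3 -m crank '{"dp":[[0,-1.2,1.2],[0,-1.2,1.2]],"twist":[0,0]}'>/dev/null; python3 st.py
```

```text
t 13.10 stand u 0.94 v -2.82 z 96.89 yaw 69.42 tilt(x,y up) -0.13 -0.25 deg  Fu -3.8 Fv -1.4 Fz 7.1 tz 0.04 op 0.245
t 13.35 stand u 0.69 v -2.81 z 96.72 yaw 69.41 tilt(x,y up) -0.11 0.06 deg  Fu -3.3 Fv -1.7 Fz 7.0 tz 0.02 op 0.249
```

```bash
python3 -m crank '{"dp":[[0,-2,0.8],[0,-2,0.8]],"twist":[0,0]}' >/dev/null; python3 st.py; python3 -m crank '{"dp":[[0,-1,0.4]],"twist":[0]}'>/dev/null; python3 st.py;python3 -m crank '{"dp":[[0,0,0.0]],"twist":[0]}'>/dev/null; python3 st.py
```

```text
t 13.60 stand u 0.34 v -2.81 z 96.62 yaw 69.36 tilt(x,y up) -0.10 0.55 deg  Fu 2.0 Fv -1.6 Fz 4.7 tz 0.08 op 0.248
t 13.72 stand u 0.27 v -2.83 z 96.65 yaw 69.35 tilt(x,y up) -0.09 0.67 deg  Fu -0.4 Fv -0.8 Fz 3.7 tz 0.06 op 0.247
t 13.85 stand u 0.31 v -2.86 z 96.69 yaw 69.34 tilt(x,y up) -0.09 0.66 deg  Fu -0.3 Fv -1.1 Fz 4.2 tz 0.04 op 0.249
```

```bash
python3 -m crank '{"dp":[[0,-1.5,-0.3],[0,-1.5,0]],"twist":[0,0]}' >/dev/null; python3 st.py; python3 -m crank '{"dp":[[0,-1.5,0]],"twist":[0]}'>/dev/null; python3 st.py
```

```text
t 14.10 stand u -1.00 v -2.66 z 96.80 yaw 69.32 tilt(x,y up) -0.06 0.87 deg  Fu 2.2 Fv 0.2 Fz 1.6 tz 0.03 op 0.252
t 14.22 stand u -2.00 v -2.47 z 96.84 yaw 69.31 tilt(x,y up) -0.04 0.94 deg  Fu 2.5 Fv -0.2 Fz 2.9 tz 0.07 op 0.250
```

```bash
python3 -m crank '{"dp":[[0,1,-0.3],[0,1,-0.3]],"twist":[0,0]}' >/dev/null; python3 st.py; python3 -m crank '{"dp":[[0,0.9,-0.4]],"twist":[0]}'>/dev/null; python3 st.py; python3 -m crank '{"dp":[[0,0.9,-0.4]],"twist":[0]}'>/dev/null; python3 st.py
```

```text
t 14.47 stand u -1.91 v -2.42 z 96.73 yaw 69.33 tilt(x,y up) -0.04 0.70 deg  Fu 0.8 Fv -0.3 Fz 2.5 tz 0.02 op 0.247
t 14.60 stand u -1.84 v -2.47 z 96.68 yaw 69.34 tilt(x,y up) -0.04 0.58 deg  Fu 0.6 Fv -0.1 Fz 1.9 tz 0.02 op 0.250
t 14.72 stand u -1.77 v -2.45 z 96.62 yaw 69.35 tilt(x,y up) -0.05 0.47 deg  Fu -2.0 Fv 0.6 Fz 3.0 tz -0.02 op 0.251
```

```bash
python3 -m crank '{"dp":[[0,1.3,-0.5]],"twist":[0]}' >/dev/null; python3 st.py; python3 -m crank '{"dp":[[0,1.3,-0.5]],"twist":[0]}'>/dev/null; python3 st.py; python3 -m crank '{"dp":[[0,1,-0.4]],"twist":[0]}'>/dev/null; python3 st.py
```

```text
t 14.85 stand u -1.63 v -2.44 z 96.66 yaw 69.37 tilt(x,y up) -0.05 0.31 deg  Fu -3.2 Fv -0.2 Fz 1.8 tz -0.07 op 0.249
t 14.97 stand u -1.35 v -2.44 z 96.73 yaw 69.39 tilt(x,y up) -0.06 0.17 deg  Fu -3.8 Fv 0.5 Fz 1.7 tz -0.05 op 0.249
t 15.10 stand u -0.77 v -2.48 z 96.79 yaw 69.39 tilt(x,y up) -0.07 0.11 deg  Fu -2.6 Fv 0.6 Fz 1.6 tz -0.04 op 0.246
```

```bash
for i in 1; do python3 -m crank '{"dp":[[0,1,-0.4]],"twist":[0]}' >/dev/null; python3 st.py; python3 -m crank '{"dp":[[0,1,-0.4]],"twist":[0]}'>/dev/null; python3 st.py; python3 -m crank '{"dp":[[0,1,-0.4]],"twist":[0]}'>/dev/null; python3 st.py; done
```

```text
t 15.22 stand u 0.09 v -2.54 z 96.76 yaw 69.40 tilt(x,y up) -0.09 0.08 deg  Fu -2.0 Fv -0.1 Fz 0.2 tz -0.07 op 0.250
t 15.35 stand u 0.74 v -2.60 z 96.82 yaw 69.40 tilt(x,y up) -0.09 0.01 deg  Fu -3.1 Fv 0.2 Fz 1.3 tz -0.02 op 0.251
t 15.47 stand u 0.98 v -2.59 z 96.87 yaw 69.41 tilt(x,y up) -0.09 -0.10 deg  Fu -4.7 Fv -0.1 Fz 1.5 tz -0.03 op 0.253
```

```bash
python3 -m crank '{"dp":[[0,1.8,-0.9]],"twist":[0]}' >/dev/null; python3 st.py; python3 -m crank '{"dp":[[0,2.6,-1.4]],"twist":[0]}'>/dev/null; python3 st.py
```

```text
t 15.60 stand u 1.46 v -2.65 z 97.05 yaw 69.43 tilt(x,y up) -0.10 -0.28 deg  Fu -6.3 Fv 0.9 Fz -0.3 tz -0.03 op 0.249
t 15.72 stand u 1.89 v -2.73 z 97.21 yaw 69.47 tilt(x,y up) -0.11 -0.59 deg  Fu -5.9 Fv 1.3 Fz -0.6 tz 0.00 op 0.246
```

```bash
python3 -m crank '{"dp":[[0,3.4,-1.3]],"twist":[0]}' >/dev/null; python3 st.py; python3 -m crank '{"dp":[[0,3.8,-1.4]],"twist":[0]}'>/dev/null; python3 st.py
```

```text
t 15.85 stand u 2.40 v -2.72 z 97.35 yaw 69.51 tilt(x,y up) -0.12 -0.98 deg  Fu -8.7 Fv 0.8 Fz 0.9 tz 0.01 op 0.254
t 15.97 stand u 2.78 v -2.73 z 97.60 yaw 69.57 tilt(x,y up) -0.13 -1.44 deg  Fu -9.5 Fv 1.2 Fz 1.9 tz -0.05 op 0.250
```

```bash
cat > hold.py <<'E'
import sys
from rig import r
import numpy as np
a=np.deg2rad(-20.7); ex=np.array([np.cos(a),np.sin(a)]); ey=np.array([-ex[1],ex[0]])
for i in range(int(sys.argv[1])):
    r.read_camera("wrist"); s=r.read_state(); F=s["force"]; p=s["position"]
    print("%.2f u %.2f v %.2f z %.2f Fu %.1f Fv %.1f Fz %.1f"%(s["clock"],(p[:2]@ex-.4625)*1e3,(p[:2]@ey-.3295)*1e3,p[2]*1e3,F[:2]@ex,F[:2]@ey,F[2]))
E
python3 -m crank '{"dp":[[0,4.6,-1.9]],"twist":[0]}' >/dev/null; python3 st.py; python3 hold.py 4
```

```text
t 16.10 stand u 3.30 v -2.81 z 97.88 yaw 69.63 tilt(x,y up) -0.15 -1.99 deg  Fu -10.2 Fv 1.1 Fz 1.3 tz -0.08 op 0.252
16.15 u 3.39 v -2.79 z 97.87 Fu -10.9 Fv 0.8 Fz 2.2
16.20 u 3.33 v -2.77 z 97.91 Fu -9.9 Fv 0.8 Fz 0.9
16.25 u 3.31 v -2.77 z 97.91 Fu -9.6 Fv -0.1 Fz 1.3
16.30 u 3.28 v -2.77 z 97.89 Fu -9.8 Fv 0.3 Fz 1.5
```

```bash
python3 -m crank '{"dp":[[0,5.6,-2.4]],"twist":[0]}' >/dev/null; python3 st.py; python3 hold.py 13; python3 st.py
```

```text
t 16.43 stand u 3.93 v -2.85 z 98.26 yaw 69.70 tilt(x,y up) -0.17 -2.63 deg  Fu -11.5 Fv 1.1 Fz 0.2 tz -0.04 op 0.250
16.48 u 4.01 v -2.82 z 98.26 Fu -11.2 Fv 2.0 Fz 1.2
16.52 u 3.90 v -2.81 z 98.24 Fu -11.9 Fv 1.1 Fz 2.1
16.57 u 3.92 v -2.82 z 98.26 Fu -11.6 Fv 1.7 Fz 2.1
16.62 u 3.90 v -2.83 z 98.25 Fu -11.1 Fv -0.3 Fz 1.4
16.68 u 3.85 v -2.83 z 98.22 Fu -11.2 Fv 1.9 Fz 0.4
16.73 u 3.89 v -2.81 z 98.26 Fu -11.2 Fv -0.2 Fz 1.6
16.77 u 3.87 v -2.82 z 98.24 Fu -11.5 Fv 1.8 Fz 1.4
16.82 u 3.89 v -2.83 z 98.23 Fu -11.1 Fv 1.3 Fz 1.5
16.88 u 3.88 v -2.83 z 98.23 Fu -11.6 Fv 0.5 Fz -0.1
16.93 u 3.88 v -2.81 z 98.26 Fu -10.7 Fv 0.7 Fz 0.8
16.98 u 3.85 v -2.79 z 98.24 Fu -11.2 Fv 1.0 Fz 1.1
17.02 u 3.84 v -2.84 z 98.20 Fu -10.5 Fv 1.5 Fz 1.4
17.07 u 3.86 v -2.79 z 98.24 Fu -10.2 Fv 0.8 Fz 1.5
t 17.07 stand u 3.86 v -2.79 z 98.24 yaw 69.70 tilt(x,y up) -0.17 -2.63 deg  Fu -10.2 Fv 0.8 Fz 1.5 tz -0.04 op 0.249
```

```bash
python3 -m crank '{"dp":[[0,-0.5,0.8],[0,-0.8,1.2],[0,-1,1.2],[0,-1,1.2]],"twist":[0,0,0,0]}' >/dev/null; python3 st.py; python3 -m crank '{"dp":[[0,-1,1.2],[0,-1,1.2],[0,-1,1.2]],"twist":[0,0,0]}'>/dev/null; python3 st.py
```

```text
t 17.57 stand u 2.60 v -2.69 z 97.80 yaw 69.70 tilt(x,y up) -0.16 -2.24 deg  Fu -3.2 Fv -1.7 Fz 6.7 tz -0.09 op 0.248
t 17.95 stand u 2.28 v -2.69 z 97.64 yaw 69.66 tilt(x,y up) -0.11 -1.83 deg  Fu -3.0 Fv -0.9 Fz 5.9 tz -0.03 op 0.249
```

```bash
python3 -m crank '{"dp":[[0,-1.1,1.5],[0,-1.1,1.5],[0,-1.1,1.5],[0,-1.1,1.5]],"twist":[0,0,0,0]}' >/dev/null; python3 st.py; python3 -m crank '{"dp":[[0,-1.1,1.5],[0,-1.1,1.5],[0,-1.1,1.5],[0,-1.1,1.5]],"twist":[0,0,0,0]}'>/dev/null; python3 st.py
```

```text
t 18.45 stand u 1.78 v -2.71 z 97.33 yaw 69.63 tilt(x,y up) -0.05 -1.20 deg  Fu -3.5 Fv -0.8 Fz 5.5 tz 0.02 op 0.252
t 18.95 stand u 1.28 v -2.70 z 97.03 yaw 69.61 tilt(x,y up) 0.01 -0.57 deg  Fu -3.3 Fv -1.1 Fz 6.6 tz -0.02 op 0.249
```

```bash
python3 -m crank '{"dp":[[0,-1.1,1.5],[0,-1.1,1.5],[0,-1.0,1.4]],"twist":[0.001,0.001,0.001]}' >/dev/null; python3 st.py; python3 hold.py 2; python3 look.py w7; python3 edges.py w7
```

```text
t 19.32 stand u 0.90 v -2.64 z 96.78 yaw 69.42 tilt(x,y up) 0.05 -0.12 deg  Fu -3.0 Fv 0.4 Fz 5.0 tz 0.04 op 0.247
19.38 u 0.95 v -2.63 z 96.81 Fu -4.5 Fv -0.7 Fz 5.6
19.43 u 0.96 v -2.61 z 96.83 Fu -4.3 Fv -0.7 Fz 7.1
foot top z [62.17   65.9328 77.2465] 3487
slope deg u,v [-0.5112 -0.4553]
rect in u,v ((-0.30527496337890625, 8.55936050415039), (56.69727325439453, 37.61196517944336), 0.467072457075119)
foot u [-28.3787  27.8285] v max 27.1014749795103
side pad v [26.7478 26.9128 34.1711] 1152
back pad u [30.3357 30.8509 34.2228] 717
plate u [-39.543   39.8808] v [-31.7909  40.561 ]
```

View pics/w7w.png

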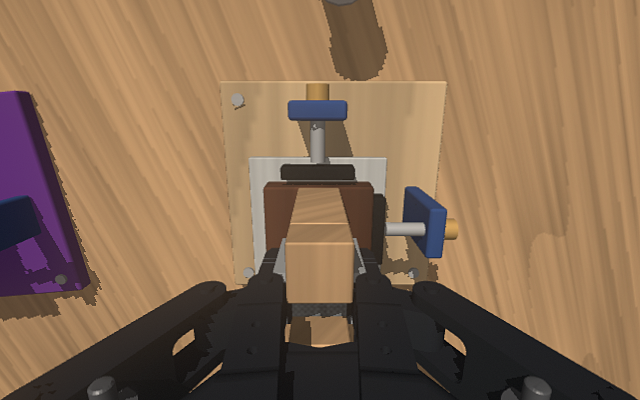

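The wrist picture shows the foot flat on the plate, its right edge on the back pad at (378,215). There is a narrow light gap to the side pad at (318,180).

```bash
python3 -m crank '{"dp":[[1,0.2,-0.5]],"twist":[0]}' >/dev/null; python3 st.py; python3 -m crank '{"dp":[[1.2,0.2,-0.3]],"twist":[0]}'>/dev/null; python3 st.py; python3 -m crank '{"dp":[[1.2,0.2,-0.3]],"twist":[0]}'>/dev/null; python3 st.py
```

```text
t 19.70 stand u 1.03 v -2.51 z 96.89 yaw 69.39 tilt(x,y up) -0.07 -0.14 deg  Fu -2.3 Fv -2.4 Fz -1.1 tz -0.08 op 0.252
t 19.82 stand u 1.04 v -2.37 z 96.86 yaw 69.36 tilt(x,y up) -0.21 -0.17 deg  Fu -3.2 Fv -4.8 Fz 4.2 tz -0.06 op 0.246
t 19.95 stand u 1.07 v -2.24 z 96.93 yaw 69.33 tilt(x,y up) -0.35 -0.20 deg  Fu -3.6 Fv -4.3 Fz 4.0 tz -0.08 op 0.246
```

```bash
python3 -m crank '{"dp":[[1.4,0,-0.8]],"twist":[-0.001]}' >/dev/null; python3 st.py; python3 -m crank '{"dp":[[1.4,0.1,-0.6]],"twist":[-0.001]}'>/dev/null; python3 st.py; python3 -m crank '{"dp":[[1.4,0.1,-0.6]],"twist":[-0.001]}'>/dev/null; python3 st.py
```

```text
t 20.07 stand u 1.01 v -1.92 z 97.00 yaw 69.34 tilt(x,y up) -0.50 -0.24 deg  Fu -2.6 Fv -4.0 Fz -0.2 tz -0.07 op 0.253
t 20.20 stand u 1.02 v -1.24 z 97.06 yaw 69.37 tilt(x,y up) -0.60 -0.27 deg  Fu -2.0 Fv -3.8 Fz 1.4 tz -0.13 op 0.248
t 20.32 stand u 1.05 v -0.04 z 97.10 yaw 69.41 tilt(x,y up) -0.63 -0.31 deg  Fu -2.4 Fv -2.2 Fz -0.3 tz -0.05 op 0.249
```

```bash
python3 -m crank '{"dp":[[0.9,0.1,-0.2]],"twist":[-0.001]}' >/dev/null; python3 st.py; python3 -m crank '{"dp":[[1,0.1,-0.4]],"twist":[0]}'>/dev/null; python3 st.py; python3 -m crank '{"dp":[[1,0.1,-0.4]],"twist":[0]}'>/dev/null; python3 st.py
```

```text
t 20.45 stand u 1.06 v 0.75 z 97.11 yaw 69.46 tilt(x,y up) -0.66 -0.32 deg  Fu -2.5 Fv -3.9 Fz 2.0 tz -0.08 op 0.254
t 20.57 stand u 1.03 v 1.61 z 97.19 yaw 69.46 tilt(x,y up) -0.69 -0.35 deg  Fu -1.8 Fv -3.9 Fz 0.4 tz -0.18 op 0.247
t 20.70 stand u 1.04 v 1.90 z 97.22 yaw 69.44 tilt(x,y up) -0.81 -0.36 deg  Fu -2.0 Fv -5.6 Fz -0.1 tz -0.11 op 0.243
```

```bash
python3 -m crank '{"dp":[[1.8,0.1,-0.5]],"twist":[0]}' >/dev/null; python3 st.py; python3 -m crank '{"dp":[[2.6,0.1,-0.6]],"twist":[0]}'>/dev/null; python3 st.py; python3 -m crank '{"dp":[[3.4,0.1,-0.8]],"twist":[-0.001]}'>/dev/null; python3 st.py
```

```text
t 20.82 stand u 1.03 v 2.33 z 97.35 yaw 69.42 tilt(x,y up) -1.01 -0.38 deg  Fu -2.2 Fv -7.4 Fz 1.2 tz -0.12 op 0.248
t 20.95 stand u 1.06 v 2.78 z 97.51 yaw 69.38 tilt(x,y up) -1.31 -0.39 deg  Fu -3.5 Fv -8.7 Fz 0.9 tz -0.05 op 0.250
t 21.07 stand u 1.06 v 3.36 z 97.76 yaw 69.38 tilt(x,y up) -1.71 -0.41 deg  Fu -2.3 Fv -10.6 Fz 0.3 tz 0.01 op 0.253
```

```bash
python3 -m crank '{"dp":[[4.0,0.1,-0.9]],"twist":[-0.001]}' >/dev/null; python3 st.py; python3 hold.py 13; python3 st.py
```

```text
t 21.20 stand u 1.07 v 3.88 z 97.97 yaw 69.37 tilt(x,y up) -2.20 -0.43 deg  Fu -2.1 Fv -11.0 Fz 1.9 tz -0.04 op 0.249
21.25 u 1.08 v 3.94 z 98.02 Fu -1.2 Fv -11.4 Fz 1.5
21.30 u 1.09 v 3.91 z 97.98 Fu -2.3 Fv -11.4 Fz 1.2
21.35 u 1.08 v 3.90 z 97.99 Fu -1.8 Fv -11.2 Fz 1.2
21.40 u 1.07 v 3.91 z 98.01 Fu -2.4 Fv -10.8 Fz 1.7
21.45 u 1.06 v 3.91 z 97.98 Fu -1.5 Fv -10.6 Fz 1.4
21.50 u 1.05 v 3.91 z 97.96 Fu -2.0 Fv -10.5 Fz 0.7
21.55 u 1.07 v 3.91 z 97.98 Fu -2.0 Fv -10.8 Fz 2.0
21.60 u 1.08 v 3.88 z 97.97 Fu -1.1 Fv -10.0 Fz 1.2
21.65 u 1.07 v 3.89 z 97.97 Fu -1.6 Fv -10.3 Fz 2.3
21.70 u 1.07 v 3.91 z 97.99 Fu -1.9 Fv -9.6 Fz 1.6
21.75 u 1.07 v 3.88 z 97.98 Fu -1.8 Fv -10.6 Fz 1.2
21.80 u 1.08 v 3.90 z 97.99 Fu -2.1 Fv -10.4 Fz 1.2
21.85 u 1.07 v 3.89 z 97.97 Fu -1.4 Fv -11.3 Fz 0.9
t 21.85 stand u 1.07 v 3.89 z 97.97 yaw 69.37 tilt(x,y up) -2.17 -0.44 deg  Fu -1.4 Fv -11.3 Fz 0.9 tz 0.02 op 0.250
```

```bash
python3 -m crank '{"dp":[[4.7,0.1,-1.1]],"twist":[0]}' >/dev/null; python3 st.py; python3 hold.py 12; python3 st.py
```

```text
t 21.98 stand u 1.01 v 4.41 z 98.25 yaw 69.29 tilt(x,y up) -2.72 -0.47 deg  Fu -2.2 Fv -12.9 Fz 2.1 tz 0.00 op 0.246
22.02 u 1.07 v 4.51 z 98.26 Fu -2.3 Fv -13.0 Fz 2.8
22.07 u 1.06 v 4.49 z 98.25 Fu -1.9 Fv -12.2 Fz 1.4
22.12 u 1.06 v 4.49 z 98.28 Fu -1.4 Fv -12.2 Fz 1.1
22.18 u 1.07 v 4.47 z 98.26 Fu -1.5 Fv -12.3 Fz 2.3
22.23 u 1.04 v 4.45 z 98.25 Fu -2.5 Fv -11.2 Fz 1.8
22.27 u 1.05 v 4.46 z 98.25 Fu -1.9 Fv -12.2 Fz 0.6
22.32 u 1.06 v 4.46 z 98.25 Fu -1.0 Fv -12.1 Fz 1.7
22.38 u 1.03 v 4.48 z 98.24 Fu -1.8 Fv -13.2 Fz 1.8
22.43 u 1.04 v 4.50 z 98.26 Fu -1.8 Fv -11.5 Fz 1.6
22.48 u 1.05 v 4.49 z 98.28 Fu -1.7 Fv -11.3 Fz 1.6
22.52 u 1.06 v 4.47 z 98.26 Fu -2.2 Fv -11.9 Fz 1.6
22.57 u 1.07 v 4.47 z 98.27 Fu -1.9 Fv -11.7 Fz 1.9
t 22.57 stand u 1.07 v 4.47 z 98.27 yaw 69.31 tilt(x,y up) -2.72 -0.46 deg  Fu -1.9 Fv -11.7 Fz 1.9 tz 0.09 op 0.246
```

```bash
python3 -m crank '{"dp":[[-0.8,-0.3,0.8],[-1,-0.6,1.2],[-1,-0.7,1.2]],"twist":[0,0,0]}' >/dev/null; python3 st.py; python3 -m crank '{"dp":[[-1,-0.7,1.3],[-1,-0.7,1.3],[-1,-0.7,1.3]],"twist":[0,0,0]}'>/dev/null; python3 st.py
```

```text
t 22.95 stand u 0.99 v 2.86 z 97.84 yaw 69.34 tilt(x,y up) -2.47 -0.24 deg  Fu -2.3 Fv -2.2 Fz 4.4 tz 0.02 op 0.251
t 23.32 stand u 0.71 v 2.56 z 97.49 yaw 69.41 tilt(x,y up) -2.10 0.12 deg  Fu -2.4 Fv -2.8 Fz 6.1 tz -0.03 op 0.248
```

```bash
python3 -m crank '{"dp":[[-0.6,-0.4,1.3],[-0.6,-0.4,1.3],[-0.6,-0.4,1.3],[-0.6,-0.4,1.3]],"twist":[0,0,0,0]}' >/dev/null; python3 st.py; python3 -m crank '{"dp":[[-0.7,-0.4,1.3],[-0.7,-0.4,1.3],[-0.7,-0.4,1.3],[-0.7,-0.4,1.3]],"twist":[0,0,0,0]}'>/dev/null; python3 st.py
```

```text
t 23.82 stand u 0.47 v 2.34 z 97.25 yaw 69.44 tilt(x,y up) -1.78 0.46 deg  Fu -3.2 Fv -3.0 Fz 6.7 tz -0.09 op 0.250
t 24.32 stand u 0.29 v 2.06 z 97.12 yaw 69.45 tilt(x,y up) -1.40 0.79 deg  Fu -2.1 Fv -2.2 Fz 6.5 tz -0.12 op 0.250
```

```bash
python3 -m crank '{"dp":[[-0.9,0.3,0.8],[-0.9,0.3,0.8],[-0.9,0.3,0.8],[-0.9,0.3,0.8]],"twist":[0,0,0,0]}' >/dev/null; python3 st.py; python3 -m crank '{"dp":[[-0.9,0.3,0.8],[-0.9,0.3,0.8],[-0.9,0.3,0.8],[-0.9,0.3,0.8]],"twist":[0,0,0,0]}'>/dev/null; python3 st.py
```

```text
t 24.82 stand u 0.39 v 1.67 z 96.91 yaw 69.54 tilt(x,y up) -0.94 0.74 deg  Fu -3.7 Fv -1.7 Fz 6.0 tz -0.13 op 0.250
t 25.32 stand u 0.44 v 1.35 z 96.70 yaw 69.62 tilt(x,y up) -0.48 0.69 deg  Fu -2.8 Fv -1.6 Fz 6.0 tz -0.12 op 0.246
```

```bash
python3 -m crank '{"dp":[[-0.6,0.8,0.2],[-0.6,0.8,0.2],[-0.6,0.8,0.2],[-0.6,0.8,0.2]],"twist":[0,0,0,0]}' >/dev/null; python3 st.py
```

```text
t 25.82 stand u 0.67 v 1.20 z 96.62 yaw 69.74 tilt(x,y up) -0.20 0.38 deg  Fu -5.6 Fv -1.3 Fz 5.9 tz -0.12 op 0.248
```

```bash
python3 -m crank '{"dp":[[0,0.3,-0.5],[0,0.2,-0.3],[0,0.2,-0.2]],"twist":[0.003,0.003,0.003]}' >/dev/null; python3 st.py; python3 look.py w8; python3 edges.py w8
```

```text
t 26.20 stand u 0.70 v 1.35 z 96.67 yaw 69.26 tilt(x,y up) -0.22 0.30 deg  Fu -4.1 Fv -1.2 Fz 2.7 tz 0.17 op 0.248
foot top z [64.6788 65.6879 66.6659] 2565
slope deg u,v [-0.1313 -0.0651]
rect in u,v ((-0.3655109405517578, 11.499750137329102), (34.98212814331055, 56.680999755859375), 89.98299407958984)
foot u [-28.416   27.8833] v max 28.93022619726396
side pad v [30.7056 31.2093 35.1935] 1062
back pad u [30.3818 30.7764 34.2123] 647
plate u [-39.5467  39.727 ] v [-27.8248  40.6223]
```

View pics/w8w.png

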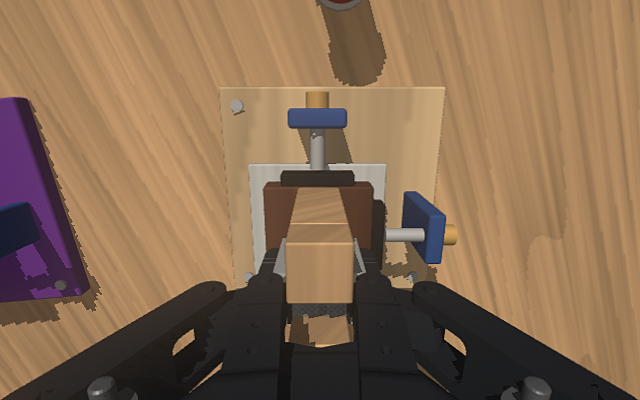

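The wrist picture shows the foot flat and square. It meets the side pad at (318,180) and the back pad at (378,220). Now releasing.

```bash
python3 -m crank '{"dp":[[0,0,0],[0,0,0],[0,0,0],[0,0,0],[0,0,0]],"twist":[0,0,0,0,0]}' 0.2; python3 st.py; python3 look.py w9; python3 edges.py w9
```

```text
clock: 26.98
position: [0.5542, 0.1455, 0.0968]
tcp_rot: [0.823, 0.568, 0.003, 0.005]
force: [-0.4, 1.0, -0.2]
opening: 0.602
t 26.98 stand u 4.49 v 2.54 z 96.76 yaw 69.19 tilt(x,y up) -0.05 0.72 deg  Fu -0.7 Fv 0.8 Fz -0.2 tz -0.02 op 0.602
foot top z [64.6296 65.6401 66.6242] 3526
slope deg u,v [-0.0424 -0.0504]
rect in u,v ((-0.4620399475097656, -0.13437652587890625), (58.24237060546875, 56.90887451171875), 89.97552490234375)
foot u [-28.5227  27.8951] v max 28.807942554877016
side pad v [30.7924 31.1103 34.9902] 1039
back pad u [30.1481 30.5866 33.332 ] 674
plate u [-39.5081  39.886 ] v [-38.8251  40.6582]
```

View pics/w9w.png

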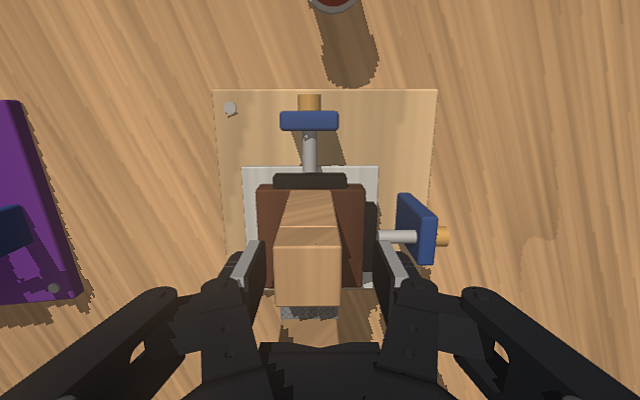

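```bash
python3 -m crank '{"dp":[[0,-3,-8],[0,0,-30],[0,0,-50],[0,0,-50],[0,0,0]],"twist":[0,0,0,0,0]}'; python3 look.py w10; python3 edges.py w10; python3 - <<'E'
from rig import r
import cv2
p,_=r.read_camera("scene"); cv2.imwrite("pics/scene9.png",p[:,:,::-1])
E
```

```text
clock: 27.75
position: [0.5482, 0.1477, 0.2399]
tcp_rot: [0.823, 0.568, 0.003, 0.005]
force: [-0.4, 0.3, 0.7]
opening: 0.603
foot top z [64.4217 65.6325 66.813 ] 1611
slope deg u,v [-0.0208  0.1233]
rect in u,v ((-0.4428825378417969, -0.10293197631835938), (56.84441375732422, 57.874210357666016), 0.0007720368448644876)
foot u [-28.5407  27.8478] v max 28.593452227990646
side pad v [31.127  31.2018 34.2161] 272
back pad u [30.1984 30.481  33.583 ] 241
plate u [-39.7361  39.618 ] v [-38.9156  40.4829]
```

View pics/w10.png

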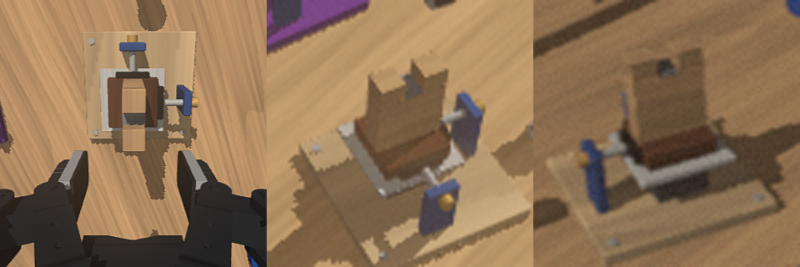

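View pics/scene9.png

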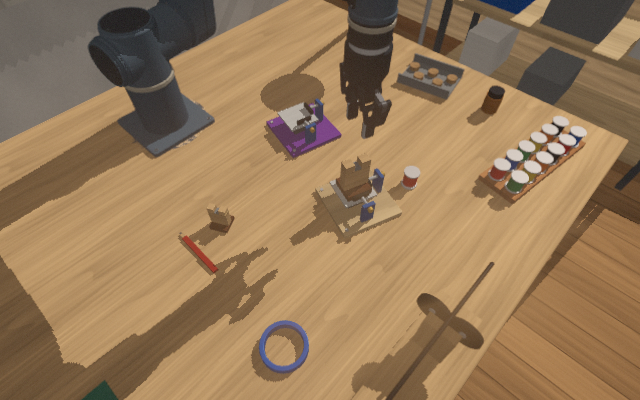

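View pics/w10w.png

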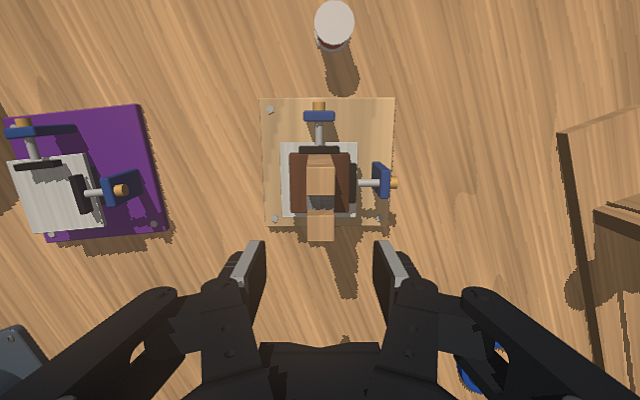

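The pictures show the rest standing upright and square against both pads, with a plate margin on every side. The spool (411,177), tape (284,346) and pencil (198,252) are where they were.

```bash
python3 -c "
from rig import r
print(r.close_job())"
```

```text
the job is handed in; nothing more can be done
None
```

The rest is standing on the plywood stand's plate against both pads, released, and the job is handed in at about 28 s of the 72 s allowed. I set it down about 5 mm clear of both stops. I pushed it first against the back pad, then against the side pad, let go and lifted clear.

**Back push:** the wrist read about 11 N for 0.65 s. Taking off my friction estimate leaves about 8 N on the pad. The pad's give suggests nearer 11.7 N, so the two disagree but both lie between 7 and 14 N.

**Side push:** there were two holds of about 0.65 s, the first reading about 10.7 N at the wrist and the second about 12 N. The first may have put only about 7 N on the pad, so I pushed a little harder. For the second hold I put the pad force at 8.5 to 12 N.

**Tilt and a retry:** the tool and rest leaned up to 2.7° during the held pushes. My first push at the back stop only made the rest lean, so I backed off about 2 mm and pushed again. I levelled the rest after each push before going on.

**Last checks:**
- The foot is level to about 0.1° and its sides are square to the plate.
- It is within about 1 mm of the plate's centre, with roughly 10 mm of margin on every side.
- By eye both pads meet the foot. The depth readings put the foot's edges about 2 mm short of them, but they also measure the foot 2 to 3 mm too narrow.
- The spool, tape and pencil look unmoved in the last scene picture.

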